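# Unlatch and open the polisher's guard gate

## Task

Open the guard gate of the bench polisher so that the wheel can be reached: lift the latch bar (the one with the ball knob) out of its catch and swing the gate out towards the front until it stands about square to the frame or further, then let go and leave it standing open with the latch bar dropped back level. Leave the tools and parts lying around where they are.

Things in the scene. Friction and masses are not known exactly. Their poses are not given: they have to be found in the camera images.
- guard: fixed grey steel guard frame of a bench polisher: base plate 260 x 340 x 12 mm, posts 25 x 25 mm centred at y = -125 and +125 mm, an extraction hood across their tops. Origin on the table midway between the posts, in the plane of the shut gate; z up, -x its front (roughly towards the robot), y along the shut gate. Motor and wheel stand behind the gate, x = 80 to 210 mm
- hood_lip (a point): middle of the lower front edge of the extraction hood (guard x = -78 mm, 280 mm high). The hood is a box 340 mm long in y, from here 108 mm back, 45 mm high. It overhangs the latch and blocks it from straight above: reach in below it from the front, gripper tilted about 30 to 50 degrees from vertical, fingers pointing down and towards guard +x
- catch (a point): the small steel U bracket on the front of the +y post (guard y = 113 to 137 mm): this point is the middle of the top edge of its front lip, 153 mm above the table; the lip is 6 mm thick, 28 to 34 mm in front of the shut gate's middle plane. The bar lies behind the lip, on a floor 140 mm above the table
- gate (a joint): angle of the steel bar gate about its vertical hinge, rad: 0 shut, grows as the free edge swings out to the front (counter-clockwise from above), stop at 1.8. Hinge at guard x = 0, y = -100 mm; the gate reaches 200 mm from it, towards guard +y when shut, z = 30 to 175 mm, 14 mm thick. No spring, friction about 0.1 N m, stays where left. Latched, it has about 0.03 rad of play
- latch (a joint): angle of the latch bar about its pivot pin on the gate's front, rad: 0 level (it rests on a stop there and, gate shut, sits in the catch), grows as its free end is lifted, stop at 0.8. Clear of the catch lip from about 0.12 rad; it falls back to 0 by its own weight (160 g with knob) when let go
- gate_hinge (a point): point on the gate's hinge line, 150 mm above the table
- latch_pivot (a point): centre of the latch bar's pivot pin, carried by the gate: 100 mm along it from the hinge, 18 mm in front of its middle plane, 150 mm above the table. The steel bar is 8 mm thick, 18 mm high and runs from 12 mm behind the pivot to 155 mm beyond it, past the gate's free edge into the catch
- latch_knob (a point): centre of the black ball knob, diameter 24 mm, on an 8 mm stem standing straight out of the bar's front; 75 mm along the bar from the pivot, 50 mm in front of the bar's middle plane (68 mm from the gate's), 150 mm above the table when level. It circles the pivot as the bar lifts and the hinge as the gate swings. Being round it can be pinched from any side
- casting: small turned brass casting, 56 mm foot, 80 mm high, upright on the table just left of the guard's +y post; origin under its foot; bystander
- hammer: hammer lying to the left; bystander
- wrench: steel wrench lying to the right; bystander
- screwdriver: screwdriver lying to the right; bystander
- pliers: pliers with red grips, 165 mm, lying to the left; bystander

How it is judged (in metres and radians):
On the way, in this order (a step that is already met when the one before it is completed fails the run):
1. the latch bar is lifted clear of the catch lip while the gate is still shut or barely moved (value of joint latch above 0.1 rad and value of joint gate below 0.15 rad), for 0.05 s.
2. the gate is swung open by more than 72 degrees (value of joint gate above 1.25 rad), for 0.1 s.
At the end, for the whole second after the job is handed in: the gate stands at rest, open by more than 1.25 rad (72 degrees), and the latch bar has dropped back level (below 0.06 rad) (value of joint gate above 1.25 rad and value of joint latch below 0.06 rad and velocity of joint gate between -0.05 and 0.05 rad/s); the robot touches nothing.
It fails at once if a tool or part lying around is moved by more than 30 mm (distance of any of casting, hammer, wrench, screwdriver, pliers from where it was at the start of the episode above 0.03 m).
It also fails if it takes over 58 s, if anything falls off the work surface, if the arm or the gripper's body presses on something with over 40 N, if the wrist force passes 120 N, or if a joint passes its speed limit or range.

## Robot

A 7-joint arm with a two-finger parallel gripper is mounted at the origin on the work surface. World frame = base frame: x ahead of the robot, y to its left, z up, the work surface at z = 0. Lengths are in m, angles in degrees, forces in N, time in s.
With the tool pointing down it reaches from about 0.4 to 0.9 m from the base axis. Payload 5.6 kg.
Tool frame: the origin (TCP) lies between the finger pads; the fingertips stand 19 mm ahead of it and the grasp point (between the pads) is the TCP; z points along the fingers, y is the line along which they close (so a half turn about z gives the same grasp; the last joint's range is limited). The gripper opens to 92 mm and grips with 3 to 60 N. Pads are 20 mm wide; open, the fingers measure 128 mm over their backs; the gripper's body (75 mm by 189 mm) begins 69 mm behind the grasp point.
Start: joints at [-69.099, 26.786, -0.665, 91.828, 0.344, 61.387, -3.226], TCP at [0.258, 0.597, 0.234] pointing down, gripper open.
Joint ranges: [-144.91, 144.91], [-17.63, 115.5], [-89.93, 88.59], [15.96, 139.68], [-74.01, 254.01], [8.47, 105.57], [-167.45, 167.45]. Speed limits (degrees/s): [147.25, 147.25, 180, 180, 180, 180, 180].

## Interface

Orientations are given as a 3x3 rotation matrix whose columns are the frame's x, y, z axes.
In Python, from workcell import observe, capture, r gives the robot as it stands.
- The arm moves only by the tool apply_moves, never from a script. Its argument "commands" is a list of rows, each a list of 7 numbers: the shift along the tool's x, y, z in m, then the turn, a rotation vector about the tool's x, y, z in degrees, then the opening in per cent of the stroke, from 0 (shut) to 100 (fully open). In form: [[x, y, z, wx, wy, wz, gripper], ...]. A call has 1 to 12 rows; each row shifts and turns the commanded pose from where the row before left it, along the tool's axes as they then stand; what a row does not reach is not made up. A row lasts 1/8 s, in which the tool goes at most 62.5 mm and 10.7 degrees, less where a joint would pass 70% of its speed; a pose out of reach is approached as far as the arm can. A call with a gripper value outside its range is refused whole. The fingers move at their own pace and stop on an object; "grip_force" is the grip in N (left out, the last holds). Time passes only in rows, so rows that do not move let the fingers close. It gives the time, the measured TCP pose, the force, the opening and the grip force at its end, in the units of the state.
- observe(): the state, without advancing time (a new reading comes with each control period).
- capture(name): name is "scene" or "top" or "wrist"; returns a dict with "pixels" (480x640x3 uint8, blue, green, red), "z_map" (480x640 float32, m along the optical axis (not along the pixel's ray), 0 where there is no reading), "fovy" (degrees; the focal length in pixels is half the picture's height over the tangent of half this angle, whatever the lens; pixels are square), "cx", "cy" (the principal point, pixels), "dist" ([k1, k2, p1, p2, k3] as OpenCV has them; the pictures are not rectified), "rvec" (rotation vector, rad) and "tvec" (3), from world to camera coordinates, as OpenCV has them. Camera axes: x right, y down, z forward; pixel columns grow to the right and rows downward; lengths in m; the calibration is good to about 2 mm. A picture is of the moment at which its call begins.
- r.sign_off(): hands the job in; it is judged then, once.
The state is a dict: "clock": time; "q": joint angles; "dq": joint speeds; "joint_efforts": joint torques, N m; "eef_pos": TCP position; "eef_rot": TCP orientation; "ft_force": force on the tool from outside, world axes, zero at the start; "wrist_torque": the same for the moment, N m; "opening": opening from 0.0 (shut) to 1.0 (fully open); "grasp_force": force on a finger pad.
Only numpy, scipy, OpenCV 4.12 (cv2) and the standard library are available. Lean on these libraries where they do the work, as an engineer would, in place of code of your own. Each camera call takes 0.05 s, during which the arm holds its last target. There are 200 camera calls.

## Working session

There is one attempt and no reset: what is moved stays moved. The work goes in short steps, Python scripts to look and compute and a tool call to move; the robot and the scene stay as the last step left them, time stands still between calls to the robot, and variables do not carry over. Pictures are saved under pics/ and viewed, at most 10 in all, crops included, and the job is handed in when it is done.

Besides the shell and the picture viewer there is one more tool, called after "Emit:" by a JSON object that holds its "api" and its "payload", one argument or row to a line. apply_moves: Moves the arm, as the interface text tells. Its arguments: {"type":"object","properties":{"commands":{"type":"array","items":{"type":"array","items":{"type":"number"}}},"grip_force":{"type":"number"}},"required":["commands"]}

```bash
mkdir -p pics; ls; cat > h.py <<'E'
import numpy as np, cv2
from workcell import observe, capture, r
def cam(n):
    c=capture(n); c['f']=240/np.tan(np.radians(c['fovy'])/2)
    c['K']=np.array([[c['f'],0,c['cx']],[0,c['f'],c['cy']],[0,0,1]]); c['R']=cv2.Rodrigues(np.array(c['rvec'],float))[0]
    c['t']=np.array(c['tvec'],float).ravel(); c['dist']=np.array(c['dist'],float); return c
def cloud(c):
    v,u=np.mgrid[0:480,0:640]; p=np.stack([u,v],-1).reshape(-1,1,2).astype(np.float64)
    n=cv2.undistortPoints(p,c['K'],c['dist'])[:,0]; z=c['z_map'].reshape(-1,1)
    P=(np.hstack([n,np.ones_like(z)])*z-c['t'])@c['R']; P[z[:,0]==0]=np.nan
    return P.reshape(480,640,3)
E
python3 - <<'E'
from h import *
for n in('scene','top'):
    c=cam(n); cv2.imwrite(f'pics/{n}0.png',c['pixels']); print(n,c['fovy'],-c['R'].T@c['t'])
    np.save(f'{n}0.npy',cloud(c))
print(observe()['eef_rot'])
E
```

```text
pics
scene 45.002022785584515 [0.42561467 0.37458841 1.33250408]
top 43.87915536069606 [ 0.21729429 -0.02799981  1.70992061]
[[-9.17965288e-01  3.96660380e-01 -5.21554341e-04]
 [ 3.96660710e-01  9.17964130e-01 -1.46176879e-03]
 [-1.01057589e-04 -1.54873313e-03 -9.99998796e-01]]
```

View pics/scene0.png

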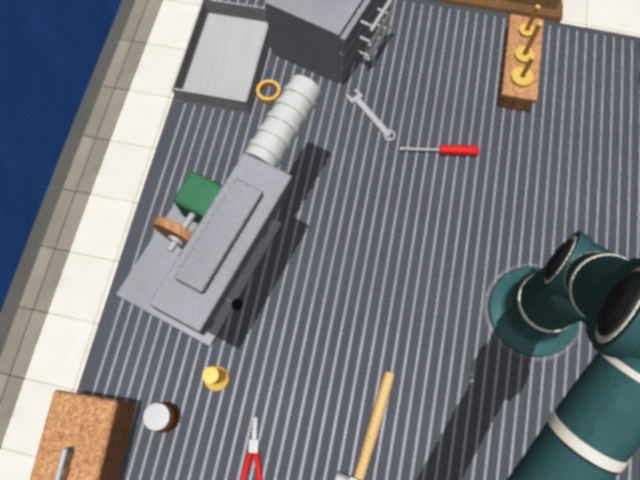

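View pics/top0.png

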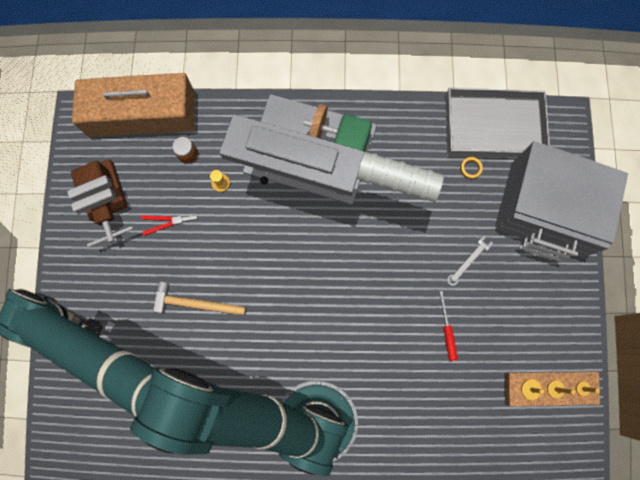

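The scene view shows the hood running from about (155,300) to (290,170), with the knob at (237,304) and the casting at (215,378). In the top view the knob is at (264,181) and the casting at (220,180). Next I'll fit the guard pose from the hood top and check it against the knob.

```bash
python3 - <<'E'
from h import *
for n in('scene','top'):
    P=np.load(n+'0.npy'); im=cv2.imread(f'pics/{n}0.png')
    m=(np.abs(P[...,2]-0.325)<0.008)&(P[...,0]>0.35)&(P[...,0]<0.9)&(P[...,1]>-.15)&(P[...,1]<.45)
    # largest comp
    k,l,s,_=cv2.connectedComponentsWithStats(cv2.morphologyEx((np.abs(P[...,2]-0.33)<0.03).astype(np.uint8)*((P[...,0]>0.35)&(P[...,0]<0.9)&(P[...,1]>-.2)&(P[...,1]<.45)),cv2.MORPH_OPEN,np.ones((3,3))).astype(np.uint8))
    i=1+np.argmax(s[1:,4]); Q=P[(l==i)&m]; print(n,len(Q),np.median(Q[:,2]))
    rect=cv2.minAreaRect(Q[:,:2].astype(np.float32)*1000); print(rect, cv2.boxPoints(rect).round(0).tolist())
    v,u=(304,237) if n=='scene' else (181,264)
    k=P[v-5:v+6,u-5:u+6].reshape(-1,3); px=im[v-5:v+6,u-5:u+6].reshape(-1,3).max(1); k=k[px<35]; 
    print('knob',len(k),np.nanmedian(k,0),np.nanmax(k[:,2]))
    v,u=(376,212) if n=='scene' else (178,218)
    k=P[v-16:v+17,u-16:u+17].reshape(-1,3); k=k[k[:,2]>.03]; print('casting',len(k),np.nanmean(k,0),k.max(0),k.min(0))
E
```

```text
scene 6762 0.3253835602361831
((673.0066528320312, 39.67955017089844), (398.61236572265625, 112.88758087158203), 74.70845794677734) [[566.0, -138.0], [675.0, -167.0], [780.0, 217.0], [671.0, 247.0]]
knob 82 [0.65482147 0.1530619  0.15851531] 0.1663509800096763
casting 233 [0.68661022 0.29833095 0.07615195] [0.70566999 0.31361028 0.08645677] [0.67150201 0.2811977  0.0410166 ]
top 3929 0.3250496253624052
((669.2223510742188, 39.91412353515625), (398.79547119140625, 113.35649871826172), 73.88297271728516) [[559.0, -136.0], [668.0, -167.0], [779.0, 216.0], [670.0, 247.0]]
knob 42 [0.65024347 0.15030051 0.15900788] 0.1684770179731064
casting 148 [0.68396047 0.29715245 0.07264018] [0.70363582 0.31581108 0.08976842] [0.66902398 0.28176162 0.03200278]
```

The fitted guard origin is about (0.704, 0.062) with yaw about -15.5°. That predicts the knob at (0.658, 0.152, 0.15), and I measured (0.653, 0.152), so the two agree. I'm moving to a point in front of the knob and tilting 40°.

Emit:
{"api": "apply_moves", "payload": {
  "commands": [
    [-0.037,-0.0223,-0.002,0,0,0,70],
    [-0.037,-0.0223,-0.002,0,0,0,70],
    [-0.037,-0.0223,-0.002,0,0,0,70],
    [-0.037,-0.0223,-0.002,0,0,0,70],
    [-0.037,-0.0223,-0.002,0,0,0,70],
    [-0.037,-0.0223,-0.002,0,0,0,70],
    [-0.037,-0.0223,-0.002,0,0,0,70],
    [-0.037,-0.0223,-0.002,0,0,0,70],
    [-0.037,-0.0223,-0.002,0,0,0,70],
    [-0.037,-0.0223,-0.002,0,0,0,70],
    [-0.037,-0.0223,-0.002,0,0,0,70],
    [-0.037,-0.0223,-0.002,0,0,0,70]
  ]
}}

```text
clock: 1.6
eef_pos: [0.5597, 0.1737, 0.2573]
eef_rot: [[-0.918, 0.397, -0.001], [0.397, 0.918, -0.0], [0.0, -0.0, -1.0]]
ft_force: [0.5, 0.4, -0.1]
opening: 0.701
grasp_force: 0.0
```

Emit:
{"api": "apply_moves", "payload": {
  "commands": [
    [0,0,0,0,0,-4,70],
    [0,0,0,0,0,-4,70],
    [0,0,0,0,-8,0,70],
    [0,0,0,0,-8,0,70],
    [0,0,0,0,-8,0,70],
    [0,0,0,0,-8,0,70],
    [0,0,0,0,-8,0,70],
    [0,0,0,0,0,0,70]
  ]
}}

```text
clock: 2.6
eef_pos: [0.5576, 0.1736, 0.2558]
eef_rot: [[-0.764, 0.267, 0.588], [0.206, 0.964, -0.17], [-0.612, -0.009, -0.791]]
ft_force: [0.3, -0.4, 0.8]
opening: 0.698
grasp_force: 0.0
```

```bash
cat >> h.py <<'E'
def st():
    o=observe(); print('t',o['clock'],'q',np.round(o['q'],1),'p',np.round(o['eef_pos'],4),'F',np.round(o['ft_force'],1),'op',o['opening'],o['grasp_force']); print(np.round(o['eef_rot'],3)); return o
E
python3 - <<'E'
from h import *
st(); c=cam('wrist'); cv2.imwrite('pics/w1.png',c['pixels']); np.save('w1.npy',cloud(c))
E
```

```text
t 2.6 q [-52.6   9.3  18.9 123.7  51.9  32.9  -0.9] p [0.5576 0.1736 0.2558] F [ 0.3 -0.4  0.8] op 0.6977053044261907 0.0
[[-0.764  0.267  0.588]
 [ 0.206  0.964 -0.17 ]
 [-0.612 -0.009 -0.791]]
```

View pics/w1.png

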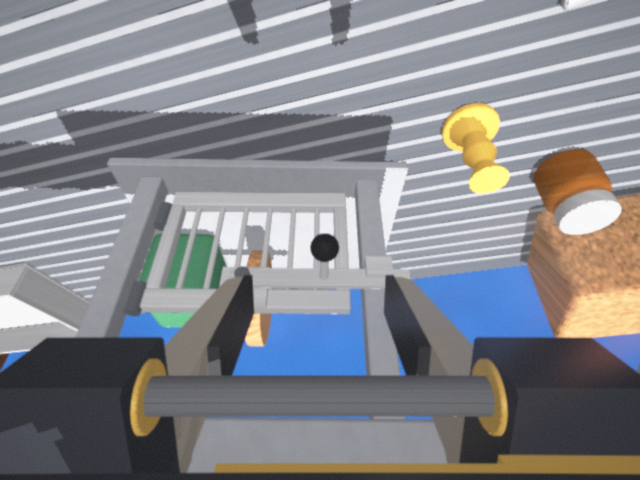

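The wrist view shows the knob at (325,247) in front of the gate, between the fingers, with the catch at about (378,270). I'm fitting the sphere centre.

```bash
python3 - <<'E'
from h import *
from scipy.optimize import least_squares
P=np.load('w1.npy'); im=cv2.imread('pics/w1.png').max(2)
sub=np.zeros((480,640),bool); sub[232:263,310:341]=1
Q=P[sub&(im<50)]; Q=Q[np.isfinite(Q[:,0])&(np.abs(Q[:,2]-.15)<.03)]
f=least_squares(lambda c:np.linalg.norm(Q-c,axis=1)-.012,np.median(Q,0)+[.005,0,-.005],loss='soft_l1',f_scale=.002)
print(len(Q),f.x,np.abs(f.fun).mean())
o=observe(); R=np.array(o['eef_rot']); print('tool shift',R.T@(f.x-o['eef_pos']))
E
```

```text
513 [0.65429783 0.15056191 0.14950799] 0.0004097341037443087
tool shift [-0.01207554  0.00445629  0.14482234]
```

Emit:
{"api": "apply_moves", "payload": {
  "commands": [
    [-0.012,0.0045,0,0,0,0,70],
    [0,0,0.03,0,0,0,70],
    [0,0,0.03,0,0,0,70],
    [0,0,0.03,0,0,0,70],
    [0,0,0.025,0,0,0,70],
    [0,0,0.02,0,0,0,70],
    [0,0,0.01,0,0,0,70],
    [0,0,0,0,0,0,70]
  ]
}}

```text
clock: 3.65
eef_pos: [0.6561, 0.1491, 0.15]
eef_rot: [[-0.761, 0.272, 0.59], [0.211, 0.962, -0.172], [-0.614, -0.007, -0.789]]
ft_force: [-0.1, -0.6, 0.7]
opening: 0.699
grasp_force: 0.0
```

```bash
python3 - <<'E'
from h import *
o=st(); R=np.array(o['eef_rot']); print('tool shift',R.T@(np.array([.6543,.1506,.1495])-o['eef_pos']))
E
```

```text
t 3.65 q [-47.9  27.7  25.9 118.3  60.4  15.5  -9.2] p [0.6561 0.1491 0.15  ] F [-0.1 -0.6  0.7] op 0.6990217884081988 0.0
[[-0.761  0.272  0.59 ]
 [ 0.211  0.962 -0.172]
 [-0.614 -0.007 -0.789]]
tool shift [ 0.00198158  0.00095975 -0.00093304]
```

Emit:
{"api": "apply_moves", "payload": {
  "commands": [
    [0.002,0.001,0,0,0,0,15],
    [0,0,0,0,0,0,0],
    [0,0,0,0,0,0,0],
    [0,0,0,0,0,0,0],
    [0,0,0,0,0,0,0]
  ],
  "grip_force": 25
}}

```text
clock: 4.28
eef_pos: [0.6542, 0.1509, 0.1491]
eef_rot: [[-0.761, 0.271, 0.59], [0.21, 0.963, -0.171], [-0.614, -0.006, -0.789]]
ft_force: [-1.6, 0.3, 1.5]
opening: 0.244
grasp_force: 25.0
```

Emit:
{"api": "apply_moves", "payload": {
  "commands": [
    [-0.003,-0.0003,-0.0037,0,0,0,0],
    [-0.003,-0.0005,-0.0037,0,0,0,0],
    [-0.003,-0.0007,-0.0037,0,0,0,0],
    [-0.003,-0.0008,-0.0037,0,0,0,0],
    [-0.003,-0.0009,-0.0037,0,0,0,0],
    [0,0,0,0,0,0,0]
  ]
}}

```text
clock: 5.03
eef_pos: [0.6541, 0.148, 0.1734]
eef_rot: [[-0.76, 0.271, 0.591], [0.211, 0.963, -0.17], [-0.615, -0.005, -0.789]]
ft_force: [0.3, 0.4, -3.9]
opening: 0.243
grasp_force: 25.0
```

Emit:
{"api": "apply_moves", "payload": {
  "commands": [
    [0.007,-0.0038,-0.0054,-1.845,0,-2.367,0],
    [0.007,-0.0038,-0.0054,-1.845,0,-2.367,0],
    [0.007,-0.0038,-0.0054,-1.845,0,-2.367,0],
    [0.007,-0.0038,-0.0054,-1.845,0,-2.367,0],
    [0,0,0,0,0,0,0]
  ]
}}

```text
clock: 5.65
eef_pos: [0.616, 0.1399, 0.173]
eef_rot: [[-0.788, 0.064, 0.612], [0.048, 0.998, -0.044], [-0.613, -0.005, -0.79]]
ft_force: [0.3, 0.5, -4.3]
opening: 0.247
grasp_force: 25.0
```

```bash
python3 - <<'E'
from h import *
st()
E
```

```text
t 5.65 q [-45.4  19.9  25.1 125.8  76.2   8.8 -11.2] p [0.616  0.1399 0.173 ] F [ 0.3  0.5 -4.3] op 0.24655286124528653 24.999283254146576
[[-0.788  0.064  0.612]
 [ 0.048  0.998 -0.044]
 [-0.613 -0.005 -0.79 ]]
```

Emit:
{"api": "apply_moves", "payload": {
  "commands": [
    [0,0,0,0,4,0,0],
    [0,0,0,0,4,0,0],
    [0,0,0,0,4,0,0],
    [0,0,0,0,0,0,0]
  ]
}}

```text
clock: 6.15
eef_pos: [0.6207, 0.1406, 0.175]
eef_rot: [[-0.878, 0.069, 0.473], [0.058, 0.998, -0.037], [-0.475, -0.005, -0.88]]
ft_force: [-1.2, 6.2, -0.3]
opening: 0.24
grasp_force: 25.0
```

```bash
cat >> h.py <<'E'
def swing(o,step):
    # gate angle from knob, chord shift & turn in tool axes for `step` deg
    R=np.array(o['eef_rot']); p=np.array(o['eef_pos'])
    a=np.radians(-15.5); O=np.array([.704,.062]); gx=np.array([np.cos(a),np.sin(a)]); gy=np.array([-gx[1],gx[0]])
    H=O-.1*gy; d=p[:2]-H; g=np.array([d@gx,d@gy])
    th=np.arctan2(-g[0],g[1])-np.arctan2(.068,.172); print('gate',th,'radius',np.hypot(*d),'exp',np.hypot(.068,.172))
    s=np.radians(step); rot=np.array([[np.cos(s),-np.sin(s)],[np.sin(s),np.cos(s)]])
    sh=np.r_[rot@d-d,0]; print('shift',np.round(R.T@sh,4),'turn',np.round(R.T@[0,0,step],2))
E
python3 - <<'E'
from h import *
o=st(); swing(o,3)
E
```

```text
t 6.15 q [-20.8  19.8  -1.1 117.5  37.3  20.8  31.8] p [0.6207 0.1406 0.175 ] F [-1.2  6.2 -0.3] op 0.2404305197387304 25.000099539756775
[[-0.878  0.069  0.473]
 [ 0.058  0.998 -0.037]
 [-0.475 -0.005 -0.88 ]]
gate 0.20659358250332144 radius 0.1838734845751051 exp 0.18495404834715026
shift [ 0.0078 -0.0038 -0.0042] turn [-1.42 -0.01 -2.64]
```

Emit:
{"api": "apply_moves", "payload": {
  "commands": [
    [0.0078,-0.0038,-0.0042,-1.42,0,-2.64,0],
    [0.0078,-0.0038,-0.0042,-1.42,0,-2.64,0],
    [0.0078,-0.0038,-0.0042,-1.42,0,-2.64,0],
    [0.0078,-0.0038,-0.0042,-1.42,0,-2.64,0],
    [0.0078,-0.0038,-0.0042,-1.42,0,-2.64,0],
    [0.0078,-0.0038,-0.0042,-1.42,0,-2.64,0],
    [0,0,0,0,0,0,0]
  ]
}}

```text
clock: 7.02
eef_pos: [0.5666, 0.1143, 0.174]
eef_rot: [[-0.855, -0.245, 0.458], [-0.22, 0.969, 0.108], [-0.47, -0.008, -0.883]]
ft_force: [-4.3, 6.4, 2.0]
opening: 0.244
grasp_force: 25.0
```

```bash
python3 - <<'E'
from h import *
o=st(); swing(o,3)
E
```

```text
t 7.025 q [  1.8  15.6 -19.1 124.9  26.7  13.6  64.4] p [0.5666 0.1143 0.174 ] F [-4.3  6.4  2. ] op 0.24392670881219794 25.0002658367157
[[-0.855 -0.245  0.458]
 [-0.22   0.969  0.108]
 [-0.47  -0.008 -0.883]]
gate 0.534286039457424 radius 0.18532629611802484 exp 0.18495404834715026
shift [ 0.0078 -0.0039 -0.0041] turn [-1.41 -0.02 -2.65]
```

Emit:
{"api": "apply_moves", "payload": {
  "commands": [
    [0,0,0,0,4,0,0],
    [0,0,0,0,4,0,0],
    [0,0,0,0,4,0,0],
    [0,0,0,0,0,0,0]
  ]
}}

```text
clock: 7.52
eef_pos: [0.5676, 0.1148, 0.174]
eef_rot: [[-0.932, -0.243, 0.269], [-0.236, 0.97, 0.061], [-0.276, -0.007, -0.961]]
ft_force: [-3.7, 5.0, -0.1]
opening: 0.239
grasp_force: 25.0
```

```bash
python3 - <<'E'
from h import *
o=st(); swing(o,3)
E
```

```text
t 7.525 q [  7.1  19.8 -26.2 115.7  18.7  31.6  72.9] p [0.5676 0.1148 0.174 ] F [-3.7  5.  -0.1] op 0.2386841132752528 25.000208616256714
[[-0.932 -0.243  0.269]
 [-0.236  0.97   0.061]
 [-0.276 -0.007 -0.961]]
gate 0.5277998233219818 radius 0.1851467139836396 exp 0.18495404834715026
shift [ 0.0085 -0.0039 -0.0024] turn [-0.83 -0.02 -2.88]
```

Emit:
{"api": "apply_moves", "payload": {
  "commands": [
    [0.0085,-0.0039,-0.0024,-0.83,0,-2.88,0],
    [0.0085,-0.0039,-0.0024,-0.83,0,-2.88,0],
    [0.0085,-0.0039,-0.0024,-0.83,0,-2.88,0],
    [0.0085,-0.0039,-0.0024,-0.83,0,-2.88,0],
    [0.0085,-0.0039,-0.0024,-0.83,0,-2.88,0],
    [0.0085,-0.0039,-0.0024,-0.83,0,-2.88,0],
    [0.0085,-0.0039,-0.0024,-0.83,0,-2.88,0],
    [0.0085,-0.0039,-0.0024,-0.83,0,-2.88,0],
    [0,0,0,0,0,0,0]
  ]
}}

```text
clock: 8.65
eef_pos: [0.5134, 0.0557, 0.1728]
eef_rot: [[-0.758, -0.617, 0.213], [-0.595, 0.787, 0.162], [-0.267, -0.004, -0.964]]
ft_force: [-8.2, 4.8, 3.7]
opening: 0.237
grasp_force: 25.0
```

```bash
python3 - <<'E'
from h import *
o=st(); swing(o,3)
E
```

```text
t 8.65 q [ 31.   18.5 -41.2 120.8   8.3  31.7 114.2] p [0.5134 0.0557 0.1728] F [-8.2  4.8  3.7] op 0.2374556837366306 25.000121891498566
[[-0.758 -0.617  0.213]
 [-0.595  0.787  0.162]
 [-0.267 -0.004 -0.964]]
gate 0.962586297593284 radius 0.18699482949178664 exp 0.18495404834715026
shift [ 0.0086 -0.0041 -0.0024] turn [-0.8  -0.01 -2.89]
```

Emit:
{"api": "apply_moves", "payload": {
  "commands": [
    [0.0085,-0.0042,-0.0024,-0.4,0,-1.44,0],
    [0.0085,-0.0044,-0.0024,-0.4,0,-1.44,0],
    [0.0084,-0.0046,-0.0024,-0.4,0,-1.44,0],
    [0.0083,-0.0048,-0.0024,-0.4,0,-1.44,0],
    [0.0082,-0.005,-0.0024,-0.4,0,-1.44,0],
    [0,0,0,0,0,0,0]
  ]
}}

```text
clock: 9.4
eef_pos: [0.4945, 0.0093, 0.1723]
eef_rot: [[-0.675, -0.714, 0.186], [-0.689, 0.7, 0.188], [-0.265, -0.002, -0.964]]
ft_force: [-8.7, 2.9, 0.2]
opening: 0.246
grasp_force: 25.0
```

```bash
python3 - <<'E'
from h import *
o=st(); swing(o,3)
E
```

```text
t 9.4 q [ 42.3  19.  -46.  121.6   5.1  33.9 130.8] p [0.4945 0.0093 0.1723] F [-8.7  2.9  0.2] op 0.24612827751920066 25.000218451023102
[[-0.675 -0.714  0.186]
 [-0.689  0.7    0.188]
 [-0.265 -0.002 -0.964]]
gate 1.230460670071175 radius 0.18795602887283713 exp 0.18495404834715026
shift [ 0.008  -0.0053 -0.0022] turn [-0.79 -0.01 -2.89]
```

Emit:
{"api": "apply_moves", "payload": {
  "commands": [
    [0.008,-0.0054,-0.0022,-0.4,0,-1.44,0],
    [0.0078,-0.0056,-0.0022,-0.4,0,-1.44,0],
    [0.0076,-0.0058,-0.0022,-0.4,0,-1.44,0],
    [0.0074,-0.006,-0.0021,-0.4,0,-1.44,0],
    [0.0072,-0.0062,-0.002,-0.4,0,-1.44,0],
    [0,0,0,0,0,0,0]
  ]
}}

```text
clock: 10.15
eef_pos: [0.4884, -0.04, 0.1718]
eef_rot: [[-0.581, -0.799, 0.156], [-0.771, 0.601, 0.211], [-0.262, 0.002, -0.965]]
ft_force: [-12.1, 0.6, 1.1]
opening: 0.242
grasp_force: 25.0
```

```bash
python3 - <<'E'
from h import *
o=st(); swing(o,3); print('down', np.array(o['eef_rot']).T@[0,0,-.022])
c=cam('scene'); cv2.imwrite('pics/s2.png',c['pixels'])
E
```

```text
t 10.15 q [ 51.   21.3 -48.7 119.9   4.7  37.7 145. ] p [ 0.4884 -0.04    0.1718] F [-12.1   0.6   1.1] op 0.24215090770408296 25.00052511692047
[[-0.581 -0.799  0.156]
 [-0.771  0.601  0.211]
 [-0.262  0.002 -0.965]]
gate 1.4944790693629295 radius 0.18893169594992132 exp 0.18495404834715026
shift [ 0.0073 -0.0064 -0.002 ] turn [-0.79  0.01 -2.89]
down [ 5.77129486e-03 -4.35869539e-05  2.12294667e-02]
```

View pics/s2.png

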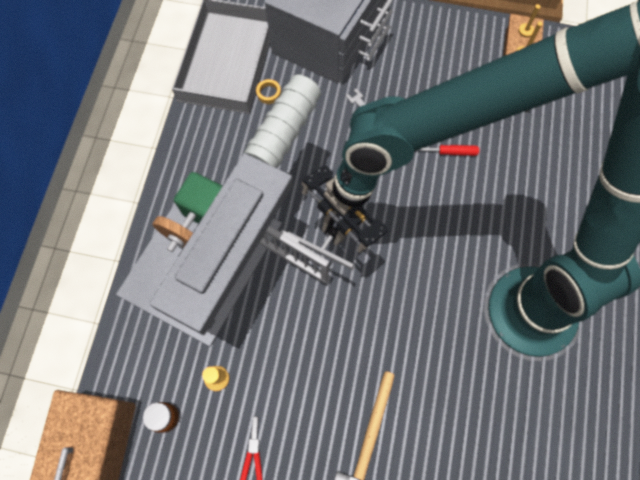

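The gate now stands open at about 1.5 rad, seen from roughly (270,235) to (365,260), and the bystanders haven't moved. I'm lowering the bar, then releasing it and backing off.

Emit:
{"api": "apply_moves", "payload": {
  "commands": [
    [-0.0017,-0.0024,0.0005,0,0,0,0],
    [0.0014,0,0.0053,0,0,0,0],
    [0.0014,0,0.0053,0,0,0,0],
    [0.0014,0,0.0053,0,0,0,0],
    [0.0012,0,0.0045,0,0,0,0],
    [0,0,0,0,0,0,0]
  ]
}}

```text
clock: 10.95
eef_pos: [0.4874, -0.0385, 0.1495]
eef_rot: [[-0.581, -0.8, 0.147], [-0.772, 0.599, 0.211], [-0.257, 0.01, -0.966]]
ft_force: [-24.0, 0.2, 9.4]
opening: 0.244
grasp_force: 25.0
```

Emit:
{"api": "apply_moves", "payload": {
  "commands": [
    [0,0,0,0,0,0,30],
    [0,0,0,0,0,0,45],
    [0,0,0,0,0,0,60],
    [0,0,0,0,0,0,60],
    [0,0,0,0,0,0,60]
  ]
}}

```text
clock: 11.58
eef_pos: [0.4976, -0.0398, 0.1534]
eef_rot: [[-0.578, -0.798, 0.17], [-0.77, 0.603, 0.21], [-0.27, -0.01, -0.963]]
ft_force: [-0.3, -0.2, -0.3]
opening: 0.601
grasp_force: 0.0
```

Emit:
{"api": "apply_moves", "payload": {
  "commands": [
    [0,0,-0.01,0,0,0,60],
    [0,0,-0.02,0,0,0,60],
    [0,0,-0.03,0,0,0,60],
    [0,0,-0.03,0,0,0,60],
    [0,0,-0.03,0,0,0,60],
    [0,0,0,0,0,0,60],
    [0,0,0,0,0,0,60]
  ]
}}

```text
clock: 12.45
eef_pos: [0.4762, -0.0649, 0.2683]
eef_rot: [[-0.579, -0.798, 0.169], [-0.77, 0.603, 0.21], [-0.269, -0.009, -0.963]]
ft_force: [-0.4, 0.1, -1.1]
opening: 0.6
grasp_force: 0.0
```

```bash
python3 - <<'E'
from h import *
st(); c=cam('wrist'); cv2.imwrite('pics/w3.png',c['pixels']); np.save('w3.npy',cloud(c))
c=cam('scene'); cv2.imwrite('pics/s3.png',c['pixels'])
E
```

```text
t 12.45 q [ 63.3  11.8 -55.3 115.3  -5.   50.2 155.1] p [ 0.4762 -0.0649  0.2683] F [-0.4  0.1 -1.1] op 0.5997949622971054 0.0
[[-0.579 -0.798  0.169]
 [-0.77   0.603  0.21 ]
 [-0.269 -0.009 -0.963]]
```

View pics/w3.png

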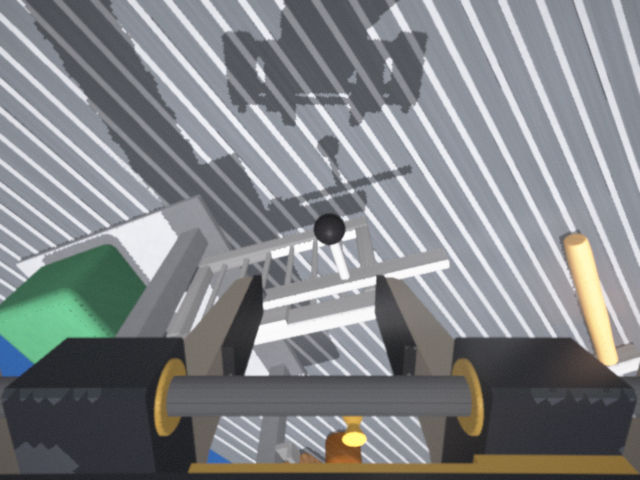

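The knob is free at (330,229), and the bar lies along the open gate, ending at (447,262). I'll check the knob height and gate angle numerically, without another picture.

```bash
python3 - <<'E'
from h import *
from scipy.optimize import least_squares
P=np.load('w3.npy'); im=cv2.imread('pics/w3.png').max(2)
sub=np.zeros((480,640),bool); sub[211:247,312:348]=1
Q=P[sub&(im<50)]; Q=Q[np.isfinite(Q[:,0])&(np.abs(Q[:,2]-.155)<.04)]
f=least_squares(lambda c:np.linalg.norm(Q-c,axis=1)-.012,np.median(Q,0)-[0,0,.008],loss='soft_l1',f_scale=.002)
print(len(Q),f.x,np.abs(f.fun).mean()); swing(dict(eef_pos=f.x,eef_rot=np.eye(3)),3)
print('bar end',P[258:268,425:445].reshape(-1,3)[::9].round(3)[:8])
E
```

```text
291 [ 0.48499869 -0.03969181  0.14959738] 0.00036600978736078165
gate 1.4925388793605785 radius 0.192351297262529 exp 0.18495404834715026
shift [ 0.0005 -0.0101  0.    ] turn [0. 0. 3.]
bar end [[0.441 0.026 0.15 ]
 [0.435 0.028 0.153]
 [0.429 0.029 0.156]
 [0.436 0.027 0.154]
 [0.431 0.03  0.156]
 [0.438 0.027 0.154]
 [0.432 0.028 0.158]
 [0.439 0.026 0.155]]
```

```bash
python3 -c "
from h import *
print(r.sign_off())"
```

```text
the job is handed in; nothing more can be done
None
```

I handed the job in at about 12.5 s: the gate stands open at about 1.49 rad, the latch bar is back level (knob measured 149.6 mm high), the gripper is clear, and none of the lying tools or parts was touched as far as the images show; the handover call returned no verdict.

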